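Cam-lock the side shelf to the paint box

ROBOT

A 7-joint arm with a two-finger parallel gripper is mounted at the origin on the work surface. World frame = base frame: x ahead of the robot, y to its left, z up, the work surface at z = 0. Lengths are in m, angles in rad, forces in N, time in s.
With the tool pointing down it reaches from about 0.35 to 0.9 m from the base axis. Payload 8.1 kg.
Tool frame: the origin (TCP) lies midway between the tips of the shut fingers; the grasp point (between the pads) lies 19 mm behind it; z points along the fingers, y is the line along which they close (so a half turn about z gives the same grasp; the last joint's range is limited). The gripper opens to 92 mm and grips with 3 to 60 N. Pads are 19 mm wide; open, the fingers measure 130 mm over their backs; the gripper's body (75 mm by 190 mm) begins 47 mm behind the grasp point.
Start: joints at [1.225, 0.434, 0.025, 1.573, -0.012, 1.134, -0.075], TCP at [0.15, -0.607, 0.227] pointing down, gripper open.
Joint ranges: [-2.62, 2.62], [-0.44, 2.09], [-1.27, 1.32], [0.08, 2.57], [-1.32, 4.46], [0.12, 2], [-2.74, 2.74]. Speed limits (rad/s): [2.22, 2.22, 3.01, 3.01, 3.14, 3.14, 3.14].

INTERFACE

Orientations are given as a rotation vector (axis times angle).
In Python, from cell import arm gives the robot as it stands.
- The arm moves only by the tool move_arm, never from a script. Its argument "motion" is a list of rows, each an object of numbers: "tx", "ty", "tz": the shift along the tool's x, y, z normalised to -1 to 1, where 1 is 1000 mm; "twist": the turn about the tool's z normalised to -1 to 1, where 1 is pi/2 rad. In form: [{"tx": .., "ty": .., "tz": .., "twist": ..}, ...]. A call has 1 to 12 rows; each row shifts and turns the commanded pose from where the row before left it, along the tool's axes as they then stand; what a row does not reach is not made up. A row lasts 1/10 s, in which the tool goes at most 50 mm and 8.59 degrees, less where a joint would pass 70% of its speed; a pose out of reach is approached as far as the arm can. A call with a number of a shift or a turn outside -1 to 1 is refused whole. A call with a gripper value outside its range is refused whole. "gripper" is the gripper's target within -1 to 1 (shut at 1, half-way at 0, fully open at -1), set as the call begins (left out, the last holds). The fingers move at their own pace and stop on an object; "squeeze" is the grip in N (left out, the last holds). Time passes only in rows, so rows that do not move let the fingers close. It gives the time, the measured TCP pose, the force, the opening and the grip force at its end, in the units of the state.
- arm.observe(): the state, without advancing time (a new reading comes with each control period).
- arm.get_image(name): name is "side" or "top" or "wrist"; returns the picture (384x512x3 uint8, red, green, blue); there is no depth.
- arm.calibration(name): a dict with "K" (3x3 intrinsics, pixels), "T" (4x4, takes a point from camera to world coordinates). Camera axes: x right, y down, z forward; pixel columns grow to the right and rows downward; lengths in m; the calibration is good to about 2 mm. A picture is of the moment at which its call begins: read the wrist's pose just before it. calibration takes no time and is no camera call; for the wrist camera it gives the pose at the moment of the call.
- arm.sign_off(): hands the job in; it is judged then, once.
Trained networks look in the newest picture that a camera, given by its name, has taken for a name from the list of things; names that differ only in an ending like _2 or _b are one class to them, and where a whole thing is asked for, a point or a joint stands for the part that bears it (a point fixed in the world has none). Each returns a list of dicts, best first, with "conf" (0 to 1); they miss things now and then, are a little off and sometimes report something else, mostly with a low value. They report only what shows in the picture. A call takes as long as a camera call.
- arm.look_for(camera, query): "point" ([column, row] as shares, 0 to 1, of the picture: columns of its width, rows of its height, amid what is visible of it).
- arm.regions_of(camera, query): "region" (384x512 bool, what is visible of it) and "point" ([column, row] as shares, 0 to 1, of the picture: columns of its width, rows of its height, amid what is visible of it).
- arm.place_of(camera, query): "point" ([column, row] as shares, 0 to 1, of the picture: columns of its width, rows of its height: a listed point, or the origin of a listed thing).
The state is a dict: "clock": time; "joints": joint angles; "dq": joint speeds; "joint_efforts": joint torques, N m; "position": TCP position; "ee_rot": TCP orientation; "force": force on the tool from outside, world axes, zero at the start; "ft_torque": the same for the moment, N m; "width": opening from 0.0 (shut) to 1.0 (fully open); "gripper_force": force on a finger pad.
Only numpy, scipy, OpenCV 4.12 (cv2) and the standard library are available. Lean on these libraries where they do the work, as an engineer would, in place of code of your own. Each camera call takes 0.05 s, during which the arm holds its last target. There are 200 camera calls.

TASK

Fit the loose side shelf to the paint box: turn the cam lock in the box's base board back to open, slide the shelf along the table so that its headed stud goes into the lock as far as it will, then turn the cam clockwise until it has drawn the shelf up tight against the base board with no gap. Tighten it firmly but do not force it, let go, and leave the other painting things where they are.

Things in the scene. Friction and masses are not known exactly. Their poses are not given: they have to be found in the camera images.
- paintbox: Wooden paint box fixed on its base board, 220 x 315 x 28 mm. Origin on the board's underside at the middle of its joint edge: a flat upright face, plane y = 0 of this frame, looking along +y; x (-110 to 110 mm) runs along the edge, z up. The box (113 mm tall, lid up to 228 mm) covers the board from y = -155 to -315 mm; the rest of its top, z = 28 mm, is open.
- mouth (a point): Middle of the stud bore's mouth in the joint edge (x = 0, y = 0, z = 14 mm in the paint box's frame; same axes). The bore runs level along -y to the lock: 15 mm wide, 19 mm high, countersunk at the mouth to about 20 mm wide.
- lock: Brass lock plate, 64 x 64 mm, top at z = 30 mm, let into the base board, with the turning cam in its middle; it is fixed. Origin on the cam's axis at table height, nominally 40 mm behind the joint edge (y = -40 mm of the paint box) but let in by hand, up to 2.5 mm nearer or farther; axes as the paint box's.
- cam_axis (a point): Point on the cam's axis at the stud's height, z = 14 mm (on the lock, does not turn). With the stud in, the cam's curved flange catches behind the head at about 0.4 to 0.9 rad and draws the shelf in by some 5 mm per rad, rubbing on the table (2 to 6 N at the post, with small jerks). It comes up tight somewhere between 0.7 and 2.0 rad; then the force climbs by about 3 to 8 N per 0.1 rad.
- cam (a joint): Turn of the cam in rad, growing clockwise seen from above. 0 = open, at a stop: the lever points straight away from the joint edge (to -y of the paint box) and the slot's mouth faces the bore. 2.1 = other stop. It stays where left and turns freely with 1 N at the post. From about 0.15 rad on, the flange bars the head's way in. Tight is 8 to 10 N at the post; over 12 N is forcing it.
- post (a point): Middle of the upright finger post at the end of the cam's flat steel lever, 46 mm from the cam's axis and 50 mm above the table; turns with the cam (its -y axis points away from the cam's axis). The post is round, 12 to 14 mm thick, from z = 38 to 64 mm; the lever under it is 15 mm wide, z = 33 to 38 mm. Pushing the post sideways turns the cam. No other thing within 30 mm of the post's path.
- shelf: Loose wooden shelf, 150 x 120 x 28 mm, about 0.4 kg, flat on the table. Origin on its underside, middle of its joint edge; board to +y, x along the edge, z up. Fitted, its axes are those of the paint box. A steel stud stands level out of the joint edge along -y at z = 14 mm: guide collar 12.4 mm thick, 11 mm long; shank 6.4 mm; rounded head 11 mm wide, 17 mm tall, centre 29.6 mm (tip 35.1) from the edge.
- stud_head (a point): Centre of the stud's head (on the shelf; same axes). With the cam open the head goes in until it bottoms on the cam's core, its centre about 13.4 mm from the cam's axis; the joint is then still 0.5 to 5.5 mm open. The flange catches it up to about 15 mm from the axis.
- rail_grip (a point): Middle of the shelf's raised rail, 50 mm above the table and 98 mm from the joint edge (x = 0, y = 98 mm; shelf's axes). The rail is 14 mm thick (along y), 120 mm long (along x), from the board's top at z = 28 mm up to z = 59 mm: the place to hold the shelf.
- edge_a (a point): Point on the shelf's joint edge, 60 mm to +x of the stud, z = 14 mm.
- edge_b (a point): Point on the shelf's joint edge, 60 mm to -x of the stud, z = 14 mm.
- dipper: small brass oil cup, 38 mm across, 22 mm tall, standing on the base board; origin under its centre; not part of the job
- oil_bottle: amber bottle, 48 mm across, 120 mm tall, on the table; origin under its centre; not part of the job
- glass_jar: empty glass jar, 68 mm across, 85 mm tall, on the table; origin under its centre; not part of the job
- brush_pot: metal pot with brushes, 68 mm across, about 220 mm tall with the brushes; origin under its centre; not part of the job
- tube_a: paint tube lying flat on the table, about 110 x 26 x 16 mm; origin under its middle; not part of the job
- tube_b: paint tube lying flat on the table, about 110 x 26 x 16 mm; origin under its middle; not part of the job
- palette_knife: palette knife lying flat, 190 mm long; origin under its middle; not part of the job

How it is judged:
On the way, in this order (a step that is already met when the one before it is completed fails the run):
1. the cam has been turned back to open (value of joint cam below 0.12 rad), for 0.2 s.
2. the stud's head is fully in the open cam (horizontal distance between stud_head and cam_axis below 0.0158 m and value of joint cam below 0.3 rad), for 0.2 s.
At the end, for the whole second after the job is handed in: The cam, past 0.6 rad, holds the stud tight by itself with more than 10 N; the shelf lies flat (0.03 rad) and at rest, both ends of its joint edge within 1.5 mm of the base board's edge, the stud's head less than 14.5 mm from the cam's axis (value of joint cam above 0.6 rad and y of each of edge_a, edge_b in the frame of paintbox below 0.0015 m and horizontal distance between stud_head and cam_axis below 0.0145 m and contact force between shelf and lock above 10 N and angle between shelf's own z axis and vertical below 0.03 rad and linear speed of shelf below 0.01 m/s); the robot touches nothing.
It fails at once if the cam lock and the stud are forced: more than 75 N between them (contact force between shelf and lock above 75 N).
It fails at once if the shelf is rammed against the paint box with more than 90 N (contact force between shelf and paintbox above 90 N).
It fails at once if another painting thing is pushed more than 30 mm away (distance of any of dipper, oil_bottle, glass_jar, brush_pot, tube_a, tube_b, palette_knife from where it was at the start of the episode above 0.03 m).
It also fails if it takes over 64 s, if anything falls off the work surface, if the arm or the gripper's body presses on something with over 40 N, if the wrist force passes 120 N, or if a joint passes its speed limit or range.

## Working session

There is one attempt and no reset: what is moved stays moved. The work goes in short steps, Python scripts to look and compute and a tool call to move; the robot and the scene stay as the last step left them, time stands still between calls to the robot, and variables do not carry over. Pictures are saved under pics/ and viewed, at most 10 in all, crops included, and the job is handed in when it is done.

Besides the shell and the picture viewer there is one more tool, called after "Request:" as name(argument=value, ...), one argument or row to a line, values as JSON. move_arm: Moves the arm, as the interface text tells. Scaled input: -1 to 1 covers 1000 mm each way for a shift and pi/2 rad each way for a turn. Its arguments: {"type":"object","properties":{"motion":{"type":"array","items":{"type":"object","properties":{"tx":{"type":"number"},"ty":{"type":"number"},"tz":{"type":"number"},"twist":{"type":"number"}}}},"gripper":{"type":"number"},"squeeze":{"type":"number"}},"required":["motion"]}

```bash
mkdir -p pics; ls; cat > h.py <<'E'
import numpy as np, cv2
from cell import arm
def ray(cam,pt,z):
    c=arm.calibration(cam);K=np.array(c["K"]);T=np.array(c["T"])
    d=T[:3,:3]@np.linalg.solve(K,[pt[0]*512,pt[1]*384,1]);o=T[:3,3]
    return o+d*(z-o[2])/d[2]
def proj(cam,p):
    c=arm.calibration(cam);K=np.array(c["K"]);T=np.linalg.inv(np.array(c["T"]))
    q=K@(T[:3,:3]@np.array(p)+T[:3,3]);return q[:2]/q[2]
def save(cam,n):
    im=arm.get_image(cam);cv2.imwrite(f"pics/{n}.png",cv2.cvtColor(im,cv2.COLOR_RGB2BGR));return im
E
python3 - <<'E'
from h import *
np.set_printoptions(precision=4,suppress=True)
a=save("top","top0");b=save("side","side0")
import cv2
for cam in("top","side"):
    for q,z in(("mouth",.014),("cam_axis",.014),("post",.05),("stud_head",.014),("rail_grip",.05),("edge_a",.014),("edge_b",.014),("lock",0),("shelf",0),("paintbox",0),("dipper",.028),("glass_jar",0),("oil_bottle",0),("brush_pot",0)):
        for r in arm.place_of(cam,q)[:2]:
            print(cam,q,round(r["conf"],2),np.round(np.array(r["point"])*[512,384]),ray(cam,r["point"],z)[:2])
s=arm.observe();print(s)
E
```

```text
pics
top mouth 0.63 [332. 209.] [ 0.5537 -0.0375]
top mouth 0.23 [374. 185.] [ 0.6226 -0.1492]
top cam_axis 0.74 [345. 213.] [ 0.5426 -0.073 ]
top post 0.63 [289. 217.] [0.5268 0.0801]
top post 0.51 [360. 228.] [ 0.5059 -0.1037]
top stud_head 0.88 [282. 217.] [0.5291 0.0956]
top edge_a 0.71 [270. 235.] [0.4787 0.1261]
top edge_a 0.64 [276. 192.] [0.5959 0.1126]
top edge_b 0.71 [270. 235.] [0.4787 0.1261]
top edge_b 0.64 [276. 192.] [0.5959 0.1126]
top lock 0.86 [340. 211.] [ 0.5483 -0.0626]
top lock 0.45 [287. 219.] [0.5243 0.0809]
top shelf 0.95 [276. 212.] [0.5411 0.1123]
top paintbox 0.57 [330. 209.] [ 0.5547 -0.0354]
top paintbox 0.34 [276. 211.] [0.5438 0.1114]
top dipper 0.63 [374. 186.] [ 0.6163 -0.1463]
top glass_jar 0.68 [150. 233.] [0.4743 0.4541]
top glass_jar 0.57 [184. 261.] [0.4032 0.3598]
top oil_bottle 0.76 [264. 136.] [0.7532 0.1511]
top brush_pot 0.68 [283. 218.] [0.5269 0.0939]
top brush_pot 0.59 [182. 155.] [0.6925 0.3769]
side mouth 0.64 [306. 332.] [ 0.6256 -0.1483]
side mouth 0.6 [255. 287.] [ 0.5454 -0.0421]
side cam_axis 0.81 [256. 303.] [ 0.5413 -0.0762]
sid
[... 464 characters left out ...]
lass_jar 0.57 [205. 142.] [0.4717 0.4472]
side glass_jar 0.32 [282. 152.] [0.6848 0.3734]
side oil_bottle 0.32 [255. 310.] [ 0.538 -0.085]
side brush_pot 0.78 [285. 152.] [0.6918 0.3715]
{'clock': 1.5, 'joints': array([ 1.2254,  0.4345,  0.025 ,  1.5732, -0.0116,  1.134 , -0.0751]), 'dq': array([ 0.0002, -0.0007, -0.0002,  0.0005,  0.0014, -0.0003, -0.0001]), 'joint_efforts': array([  0.0001, -66.7657,   0.984 , -31.4804,  -0.0607,   0.033 ,
        -0.    ]), 'position': array([ 0.1502, -0.6067,  0.2267]), 'ee_rot': array([3.1184, 0.3803, 0.    ]), 'force': array([-0.8077, -0.7657,  0.2145]), 'ft_torque': array([ 0.0026, -0.0163, -0.049 ]), 'gripper_force': 0.0, 'width': 1.0043264818032154}
```

```bash
cd pics; python3 -c "
import cv2
cv2.imwrite('t.png',cv2.resize(cv2.imread('top0.png'),(800,600)))"
```

```text
(no output)
```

View pics/t.png

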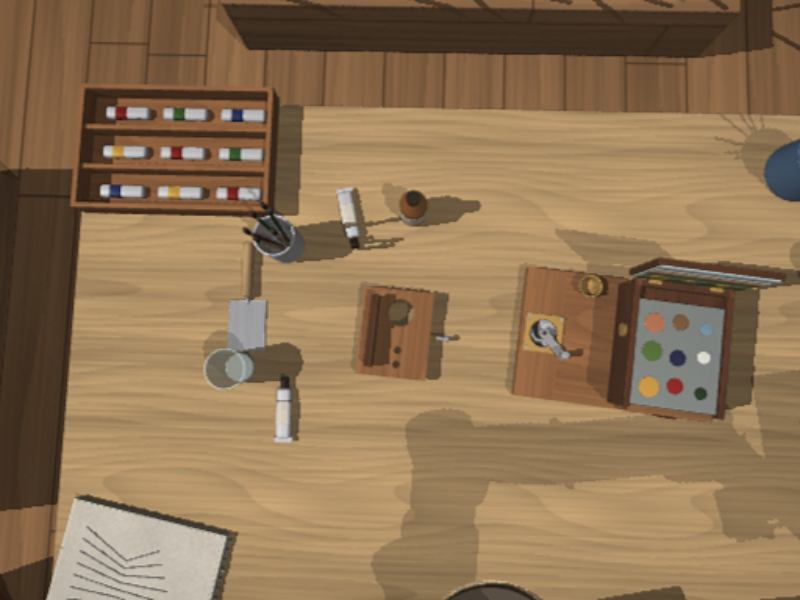

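View pics/side0.png

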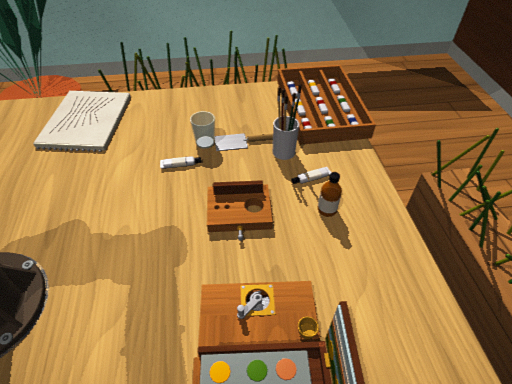

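The top view shows the board's joint edge at about (520,330), with the cam at (543,333) and its lever pointing to (568,355), so the cam is at about 0.7 rad. The stud tip is at (457,338), and the shelf lies left of it with a yaw close to the board's. Next I'll get a closer view with the wrist camera.

```bash
cat >> h.py <<'E'
np.set_printoptions(precision=4,suppress=True)
def pose():
    s=arm.observe();from scipy.spatial.transform import Rotation as R
    M=R.from_rotvec(s["ee_rot"]).as_matrix();return s,np.array(s["position"]),M,np.arctan2(M[1,0],M[0,0])
def goto(x,y,z,yaw=None):
    "shift (tool axes, units of move) and twist"
    s,p,M,a=pose();d=M.T@(np.array([x,y,z])-p)
    tw=0 if yaw is None else -(yaw-a)
    print("t=%.2f tcp"%s["clock"],p,"yaw %.4f F"%a,s["force"]," | shift",d,"norm %.3f"%np.linalg.norm(d)," twist(unit) %.4f rad %.3f"%(tw/(np.pi/2),tw))
E
python3 - <<'E'
from h import *
s,p,M,a=pose();T=np.array(arm.calibration("wrist")["T"])
print(M.T@T[:3,:3]); print(M.T@(T[:3,3]-p)); print(arm.calibration("wrist")["K"])
goto(.15,-.60,.42); goto(.50,0.02,.42,.243)
E
```

```text
[[-0.0007 -0.9654 -0.2607]
 [ 1.     -0.0005 -0.0007]
 [ 0.0006 -0.2607  0.9654]]
[ 0.0709 -0.0009 -0.1581]
[[315.5861   0.     257.583 ]
 [  0.     315.5861 189.7833]
 [  0.       0.       1.    ]]
t=1.50 tcp [ 0.1502 -0.6067  0.2267] yaw 0.2427 F [-0.8077 -0.7657  0.2145]  | shift [ 0.0014 -0.0065 -0.1933] norm 0.193  twist(unit) 0.0000 rad 0.000
t=1.50 tcp [ 0.1502 -0.6067  0.2267] yaw 0.2427 F [-0.8077 -0.7657  0.2145]  | shift [ 0.4901 -0.5243 -0.1933] norm 0.743  twist(unit) -0.0002 rad -0.000
```

Request:
move_arm(
  motion=[
    {"tz":-0.05},
    {"tz":-0.05},
    {"tz":-0.05},
    {"tz":-0.045},
    {"tx":0.036,"ty":-0.034},
    {"tx":0.036,"ty":-0.034},
    {"tx":0.036,"ty":-0.034},
    {"tx":0.036,"ty":-0.034},
    {"tx":0.036,"ty":-0.034},
    {"tx":0.036,"ty":-0.034},
    {"tx":0.036,"ty":-0.034},
    {"tx":0.036,"ty":-0.034},
  ],
)

```text
invalid input
```

Request:
move_arm(
  motion=[
    {"tx":0.036,"ty":-0.034},
    {"tx":0.036,"ty":-0.034},
    {"tx":0.036,"ty":-0.034},
    {"tx":0.036,"ty":-0.034},
    {"tx":0.036,"ty":-0.034},
    {"tx":0.036,"ty":-0.034},
    {"tx":0.036,"ty":-0.034},
    {"tz":0.05,"twist":0.09},
    {"tz":0.05,"twist":0.09},
    {"tz":0.04,"twist":0.05},
    {"tz":0.03},
    {},
  ],
)

```text
invalid input
```

```bash
python3 - <<'E'
from h import *
goto(.56,.02,.25,-.11)
im=save("wrist","w1")
cv2.imwrite("pics/w1b.png",cv2.resize(cv2.cvtColor(im,cv2.COLOR_RGB2BGR),(800,600),interpolation=cv2.INTER_CUBIC))
for q,z in(("mouth",.014),("cam_axis",.03),("post",.05),("stud_head",.014),("rail_grip",.05),("edge_a",.014),("lock",.03),("shelf",0),("paintbox",0)):
        for r in arm.place_of("wrist",q)[:2]:
            print(q,round(r["conf"],2),np.round(np.array(r["point"])*[512,384]),ray("wrist",r["point"],z)[:2])
E
```

```text
t=1.50 tcp [ 0.1502 -0.6067  0.2267] yaw 0.2427 F [-0.8077 -0.7657  0.2145]  | shift [ 0.5484 -0.5099 -0.0233] norm 0.749  twist(unit) 0.2245 rad 0.353
```

View pics/w1b.png

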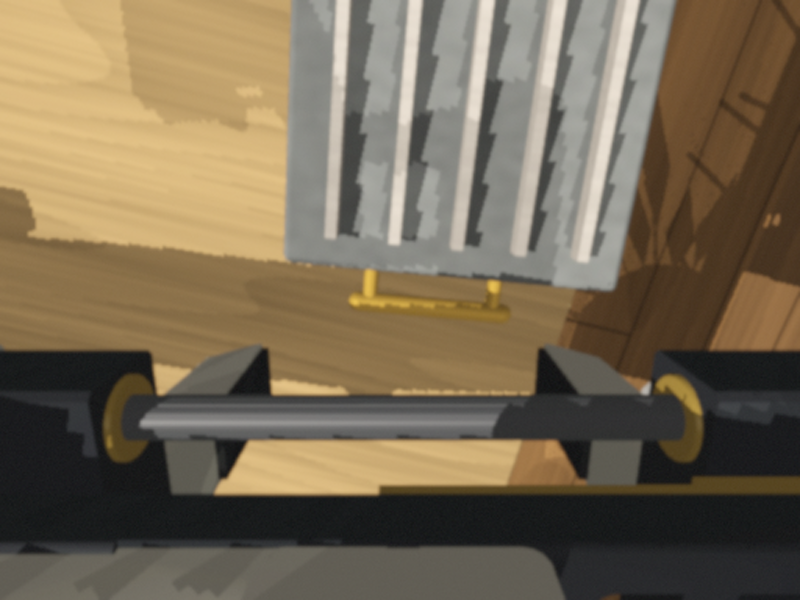

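That picture shows the wrist view at the start pose: the gripper covers the rows below about 370 of 600, so a target has to lie ahead of the TCP. The move was refused, so I'll retry with every key in each row.

Request:
move_arm(
  motion=[
    {"tx":0,"ty":0,"tz":-0.05,"twist":0},
    {"tx":0,"ty":0,"tz":-0.05,"twist":0},
    {"tx":0,"ty":0,"tz":-0.05,"twist":0},
    {"tx":0,"ty":0,"tz":-0.045,"twist":0},
    {"tx":0.033,"ty":-0.034,"tz":0,"twist":0},
    {"tx":0.033,"ty":-0.034,"tz":0,"twist":0},
    {"tx":0.033,"ty":-0.034,"tz":0,"twist":0},
    {"tx":0.033,"ty":-0.034,"tz":0,"twist":0},
    {"tx":0.033,"ty":-0.034,"tz":0,"twist":0},
    {"tx":0.033,"ty":-0.034,"tz":0,"twist":0},
    {"tx":0.033,"ty":-0.034,"tz":0,"twist":0},
    {"tx":0.033,"ty":-0.034,"tz":0,"twist":0},
  ],
)

```text
clock: 3.2
position: [0.3416, -0.2773, 0.422]
ee_rot: [3.118, 0.38, 0.001]
force: [0.4, -1.1, 0.4]
width: 1.001
gripper_force: 0.0
```

Request:
move_arm(
  motion=[
    {"tx":0.033,"ty":-0.034,"tz":0,"twist":0},
    {"tx":0.033,"ty":-0.034,"tz":0,"twist":0},
    {"tx":0.033,"ty":-0.034,"tz":0,"twist":0},
    {"tx":0.033,"ty":-0.034,"tz":0,"twist":0},
    {"tx":0.033,"ty":-0.034,"tz":0,"twist":0},
    {"tx":0.033,"ty":-0.034,"tz":0,"twist":0},
    {"tx":0,"ty":-0.03,"tz":0.03,"twist":0},
    {"tx":0,"ty":0,"tz":0.05,"twist":0.09},
    {"tx":0,"ty":0,"tz":0.05,"twist":0.09},
    {"tx":0,"ty":0,"tz":0.04,"twist":0.05},
    {"tx":0,"ty":0,"tz":0,"twist":0},
    {"tx":0,"ty":0,"tz":0,"twist":0},
  ],
)

```text
clock: 4.4
position: [0.4774, -0.0044, 0.2527]
ee_rot: [-3.136, 0.182, 0.0]
force: [0.8, 0.6, 1.0]
width: 0.999
gripper_force: 0.0
```

```bash
python3 - <<'E'
from h import *
goto(.56,.02,.25,-.11)
im=save("wrist","w2")
cv2.imwrite("pics/w2b.png",cv2.resize(cv2.cvtColor(im,cv2.COLOR_RGB2BGR),(800,600),interpolation=cv2.INTER_CUBIC))
for q,z in(("mouth",.014),("cam_axis",.03),("post",.05),("stud_head",.014),("rail_grip",.05),("edge_a",.014),("lock",.03),("shelf",0),("paintbox",0)):
        for r in arm.place_of("wrist",q)[:2]:
            print(q,round(r["conf"],2),np.round(np.array(r["point"])*[512,384]),ray("wrist",r["point"],z)[:2])
E
```

```text
t=4.40 tcp [ 0.4774 -0.0044  0.2527] yaw -0.1158 F [0.764  0.6427 0.988 ]  | shift [ 0.0793 -0.0337  0.0027] norm 0.086  twist(unit) -0.0037 rad -0.006
mouth 0.96 [280. 103.] [ 0.5486 -0.0379]
cam_axis 0.82 [311. 100.] [ 0.5474 -0.0731]
cam_axis 0.71 [175. 126.] [0.5363 0.0892]
post 0.88 [349. 131.] [ 0.5088 -0.1101]
stud_head 0.95 [178. 125.] [0.5366 0.0897]
edge_a 0.97 [159. 173.] [0.4784 0.1242]
edge_a 0.72 [149.  75.] [0.5969 0.1123]
lock 0.75 [308. 103.] [ 0.5428 -0.0697]
shelf 0.65 [161. 124.] [0.5384 0.1143]
```

View pics/w2b.png

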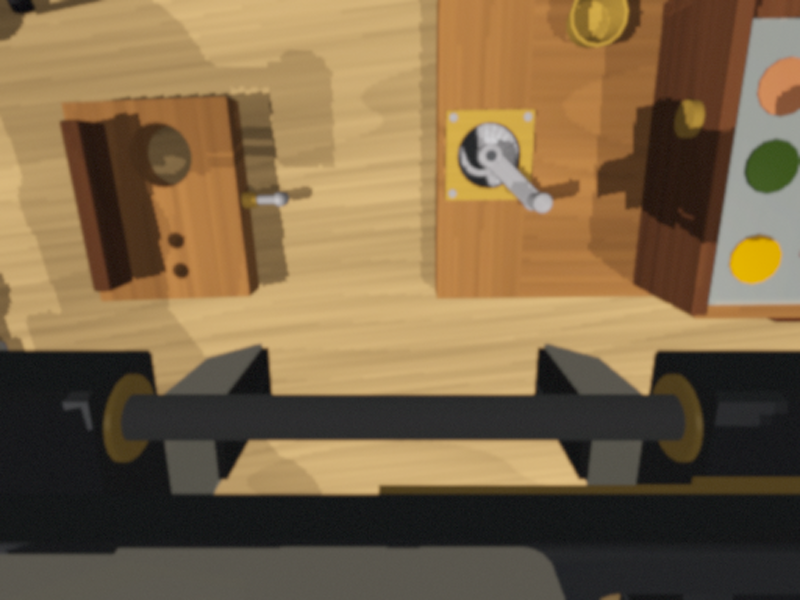

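The wrist view (800x600) shows the board edge at column 437, lock centre (490,155), post top (542,203), stud head (280,199) and shelf edge (229,95) to (250,294). Refining those points numerically.

```bash
python3 - <<'E'
from h import *
g=lambda u,v,z:ray("wrist",[u/800,v/600],z)[:2]
P=dict(e1=g(437,10,.028),e2=g(437,290,.028),corner=g(437,297,.028),lock=g(490.5,155,.03),pivot=g(490.5,154,.04),posttop=g(542,201,.064),head=g(280,199,.014),tip=g(288,200,.014),shank0=g(246,200,.014),s1=g(229,96,.028),s2=g(250,293,.028),r1=g(69,118,.059),r2=g(102,290,.059))
for k,v in P.items(): print(k,v)
d=P["e1"]-P["e2"];print("box yaw",np.arctan2(d[1],d[0]))
d=P["s1"]-P["s2"];print("shelf yaw",np.arctan2(d[1],d[0]),np.linalg.norm(d))
d=P["shank0"]-P["tip"];print("stud dir yaw",np.arctan2(-d[0],d[1]),np.linalg.norm(d))
d=P["r1"]-P["r2"];print("rail yaw",np.arctan2(d[1],d[0]),np.linalg.norm(d))
im=cv2.imread("pics/w2.png");cv2.imwrite("pics/w2c.png",cv2.resize(im[40:220,30:370],None,fx=2.3,fy=2.3,interpolation=cv2.INTER_CUBIC))
E
```

```text
e1 [ 0.6467 -0.0476]
e2 [ 0.4471 -0.0273]
corner [ 0.4413 -0.0267]
lock [ 0.5457 -0.077 ]
pivot [ 0.5464 -0.0754]
posttop [ 0.5111 -0.1043]
head [0.532  0.0878]
tip [0.5305 0.0817]
shank0 [0.5344 0.1147]
s1 [0.6091 0.1075]
s2 [0.4624 0.1217]
r1 [0.6034 0.2076]
r2 [0.4845 0.2186]
box yaw -0.1010143256704187
shelf yaw -0.09659350791281679 0.14742435721635044
stud dir yaw -0.1191849347109974 0.03321846997794571
rail yaw -0.09192477301011953 0.11941926505333934
```

View pics/w2c.png

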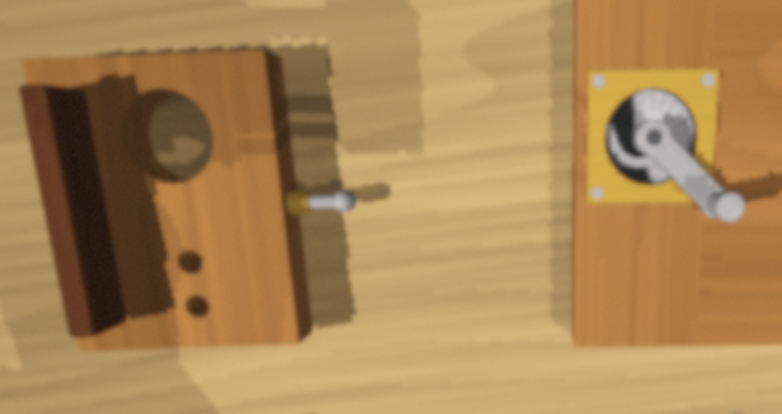

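Request:
move_arm(
  motion=[
    {"tx":0.022,"ty":0.044,"tz":0,"twist":0},
    {"tx":0.022,"ty":0.044,"tz":0,"twist":0},
    {"tx":0,"ty":0.0085,"tz":0.04,"twist":0},
    {"tx":0,"ty":0,"tz":0.03,"twist":-0.09},
    {"tx":0,"ty":0,"tz":0.03,"twist":-0.095},
    {"tx":0,"ty":0,"tz":0.03,"twist":-0.095},
    {"tx":0,"ty":0,"tz":0,"twist":-0.095},
    {"tx":0,"ty":0,"tz":0,"twist":-0.095},
    {"tx":0,"ty":0,"tz":0,"twist":-0.095},
    {"tx":0,"ty":0,"tz":0,"twist":-0.095},
    {"tx":0,"ty":0,"tz":0,"twist":-0.095},
    {"tx":0,"ty":0,"tz":0,"twist":0},
  ],
  gripper=0.0,
)

```text
clock: 6.1
position: [0.5094, -0.1057, 0.1216]
ee_rot: [-2.703, -1.601, 0.0]
force: [0.4, -0.3, 0.5]
width: 0.5
gripper_force: 0.0
```

```bash
python3 - <<'E'
from h import *
goto(.5096,-.1055,.046,1.07)
im=save("wrist","w3")
print([(r["conf"],np.array(r["point"])*[512,384],ray("wrist",r["point"],.05)[:2]) for r in arm.place_of("wrist","post")[:2]])
cv2.imwrite("pics/w3b.png",cv2.resize(cv2.cvtColor(im,cv2.COLOR_RGB2BGR),(800,600),interpolation=cv2.INTER_CUBIC))
E
```

```text
t=6.10 tcp [ 0.5094 -0.1057  0.1216] yaw 1.0695 F [ 0.4405 -0.2841  0.5357]  | shift [0.0003 0.0001 0.0756] norm 0.076  twist(unit) -0.0003 rad -0.000
[(0.92, array([259.1232, 200.4864]), array([ 0.5107, -0.1054]))]
```

View pics/w3b.png

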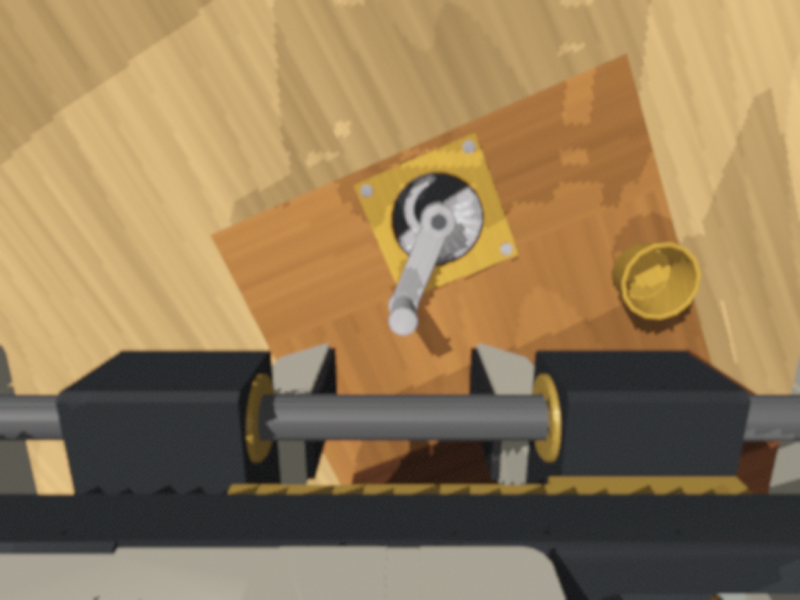

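The wrist view shows the post at (403,320), centred between the fingers. Next: descend, close to a loose straddle, then sweep to open.

Request:
move_arm(
  motion=[
    {"tx":0,"ty":0,"tz":0.04,"twist":0},
    {"tx":0,"ty":0,"tz":0.036,"twist":0},
    {"tx":0,"ty":0,"tz":0,"twist":0},
  ],
)

```text
clock: 6.5
position: [0.5064, -0.1055, 0.0424]
ee_rot: [-2.704, -1.592, 0.009]
force: [-1.2, -0.6, 0.6]
width: 0.496
gripper_force: 0.0
```

Request:
move_arm(
  motion=[
    {"tx":0,"ty":0,"tz":0,"twist":0},
    {"tx":0,"ty":0,"tz":0,"twist":0},
    {"tx":0,"ty":0,"tz":0,"twist":0},
    {"tx":0,"ty":0,"tz":0,"twist":0},
  ],
  gripper=0.6,
  squeeze=10,
)

```text
clock: 6.9
position: [0.5102, -0.1057, 0.047]
ee_rot: [2.704, 1.596, 0.002]
force: [0.2, 0.2, 0.3]
width: 0.222
gripper_force: 0.0
```

```bash
cat >> h.py <<'E'
LOCK=np.array([.5457,-.077]);BY=-.101
def post(th,r=.046):
    f=-np.pi/2+BY-th;return LOCK+r*np.array([np.cos(f),np.sin(f)])
def rows(pts,yaws,p0=None,a0=None):
    "rows from pose p0,a0 (default measured) through pts with yaws; shift in tool axes before the turn"
    s,p,M,a=pose();p=p[:2] if p0 is None else p0;a=a if a0 is None else a0
    print("t=%.2f"%s["clock"],p,"yaw %.3f"%a,"F",s["force"])
    for q,w in zip(pts,yaws):
        d=np.array(q)-p;c,n=np.cos(a),np.sin(a)
        print("tx %.4f ty %.4f twist %.4f"%(c*d[0]+n*d[1],n*d[0]-c*d[1],-(w-a)/(np.pi/2)));p=np.array(q);a=w
E
python3 - <<'E'
from h import *
t=np.array([.7,.6,.5,.4,.3,.2,.1,0.0,-.06])
rows([post(x) for x in t],[np.pi/2+BY-max(0,x/2) for x in t])
E
```

```text
t=6.90 [ 0.5102 -0.1057] yaw 1.067 F [0.1828 0.2311 0.2645]
tx -0.0017 ty 0.0038 twist -0.0338
tx -0.0014 ty 0.0044 twist -0.0318
tx -0.0011 ty 0.0045 twist -0.0318
tx -0.0009 ty 0.0045 twist -0.0318
tx -0.0007 ty 0.0045 twist -0.0318
tx -0.0005 ty 0.0046 twist -0.0318
tx -0.0002 ty 0.0046 twist -0.0318
tx -0.0000 ty 0.0046 twist -0.0318
tx 0.0001 ty 0.0028 twist -0.0000
```

Request:
move_arm(
  motion=[
    {"tx":-0.0017,"ty":0.004,"tz":0,"twist":-0.033},
    {"tx":-0.0014,"ty":0.0044,"tz":0,"twist":-0.032},
    {"tx":-0.0011,"ty":0.0045,"tz":0,"twist":-0.032},
    {"tx":-0.0009,"ty":0.0045,"tz":0,"twist":-0.032},
    {"tx":-0.0007,"ty":0.0045,"tz":0,"twist":-0.032},
    {"tx":-0.0005,"ty":0.0046,"tz":0,"twist":-0.032},
    {"tx":-0.0002,"ty":0.0046,"tz":0,"twist":-0.032},
    {"tx":0,"ty":0.0045,"tz":0,"twist":-0.032},
    {"tx":0,"ty":0,"tz":0,"twist":0},
    {"tx":0,"ty":0,"tz":0,"twist":0},
  ],
)

```text
clock: 7.9
position: [0.5405, -0.1227, 0.0461]
ee_rot: [2.331, 2.106, 0.001]
force: [0.7, -0.3, -0.5]
width: 0.199
gripper_force: 0.0
```

Request:
move_arm(
  motion=[
    {"tx":0,"ty":0.002,"tz":0,"twist":0},
    {"tx":0,"ty":0,"tz":0,"twist":0},
    {"tx":0,"ty":0,"tz":0,"twist":0},
  ],
)

```text
clock: 8.2
position: [0.5424, -0.1228, 0.0458]
ee_rot: [2.33, 2.107, 0.0]
force: [-0.4, -0.0, 0.3]
width: 0.202
gripper_force: 0.2
```

Request:
move_arm(
  motion=[
    {"tx":0,"ty":0.0015,"tz":0,"twist":0},
    {"tx":0,"ty":0,"tz":0,"twist":0},
    {"tx":0,"ty":0,"tz":0,"twist":0},
  ],
)

```text
clock: 8.5
position: [0.5435, -0.123, 0.0456]
ee_rot: [-2.329, -2.108, 0.001]
force: [-1.9, -0.2, 1.7]
width: 0.201
gripper_force: 1.2
```

Request:
move_arm(
  motion=[
    {"tx":0,"ty":0.001,"tz":0,"twist":0},
    {"tx":0,"ty":0,"tz":0,"twist":0},
    {"tx":0,"ty":0,"tz":0,"twist":0},
  ],
)

```text
clock: 8.8
position: [0.5437, -0.1231, 0.0455]
ee_rot: [-2.328, -2.107, 0.003]
force: [-6.7, 0.2, 4.7]
width: 0.202
gripper_force: 2.9
```

Request:
move_arm(
  motion=[
    {"tx":0,"ty":-0.003,"tz":0,"twist":0},
    {"tx":0,"ty":0,"tz":0,"twist":0},
    {"tx":0,"ty":0,"tz":-0.03,"twist":0},
    {"tx":0,"ty":0,"tz":-0.05,"twist":0},
    {"tx":0,"ty":0,"tz":-0.05,"twist":0},
    {"tx":0,"ty":0,"tz":-0.02,"twist":0},
    {"tx":0,"ty":0,"tz":0,"twist":0},
  ],
  gripper=0.2,
)

```text
clock: 9.5
position: [0.5444, -0.1226, 0.1995]
ee_rot: [2.325, 2.104, 0.007]
force: [0.6, 0.8, -0.1]
width: 0.394
gripper_force: 0.0
```

```bash
python3 - <<'E'
from h import *
s,p,M,a=pose();print(p)
n=11;e=np.array([.545,.2125])
rows([p[:2]+(e-p[:2])*(i+1)/n for i in range(n)],[a+(-.097-a)*(i+1)/n for i in range(n)])
for q,z in(("cam_axis",.03),("post",.05),("mouth",.014)):
    for c in("top","side"): print(q,c,[(r["conf"],ray(c,r["point"],z)[:2]) for r in arm.place_of(c,q)[:1]])
arm.get_image("top");
for q,z in(("cam_axis",.03),("post",.05)): print(q,[(r["conf"],ray("top",r["point"],z)[:2]) for r in arm.place_of("top",q)[:2]])
E
```

```text
[ 0.5444 -0.1226  0.1995]
t=9.50 [ 0.5444 -0.1226] yaw 1.471 F [ 0.6269  0.8367 -0.1377]
tx 0.0303 ty -0.0030 twist 0.0907
tx 0.0296 ty -0.0073 twist 0.0907
tx 0.0283 ty -0.0114 twist 0.0907
tx 0.0264 ty -0.0153 twist 0.0907
tx 0.0239 ty -0.0189 twist 0.0907
tx 0.0210 ty -0.0221 twist 0.0907
tx 0.0176 ty -0.0248 twist 0.0907
tx 0.0139 ty -0.0271 twist 0.0907
tx 0.0099 ty -0.0288 twist 0.0907
tx 0.0058 ty -0.0299 twist 0.0907
tx 0.0014 ty -0.0304 twist 0.0907
cam_axis top [(0.74, array([ 0.5421, -0.0699]))]
cam_axis side [(0.81, array([ 0.54  , -0.0841]))]
post top [(0.63, array([0.5268, 0.0801]))]
post side [(0.71, array([ 0.5102, -0.1093]))]
mouth top [(0.63, array([ 0.5537, -0.0375]))]
mouth side [(0.64, array([ 0.6256, -0.1483]))]
cam_axis [(0.83, array([ 0.5421, -0.0679])), (0.49, array([ 0.6156, -0.1455]))]
post [(0.72, array([ 0.5363, -0.1235])), (0.16, array([0.5407, 0.1114]))]
```

Request:
move_arm(
  motion=[
    {"tx":0.0303,"ty":-0.003,"tz":0,"twist":0.0907},
    {"tx":0.0296,"ty":-0.0073,"tz":0,"twist":0.0907},
    {"tx":0.0283,"ty":-0.0114,"tz":0,"twist":0.0907},
    {"tx":0.0264,"ty":-0.0153,"tz":0,"twist":0.0907},
    {"tx":0.0239,"ty":-0.0189,"tz":0,"twist":0.0907},
    {"tx":0.021,"ty":-0.0221,"tz":0,"twist":0.0907},
    {"tx":0.0176,"ty":-0.0248,"tz":0,"twist":0.0907},
    {"tx":0.0139,"ty":-0.0271,"tz":0,"twist":0.0907},
    {"tx":0.0099,"ty":-0.0288,"tz":0.01,"twist":0.0907},
    {"tx":0.0058,"ty":-0.0299,"tz":0.02,"twist":0.0907},
    {"tx":0.0014,"ty":-0.0304,"tz":0.02,"twist":0.0907},
    {"tx":0,"ty":0,"tz":0.03,"twist":0},
  ],
  gripper=-0.2,
)

```text
clock: 11.15
position: [0.5418, 0.2188, 0.1161]
ee_rot: [-3.133, 0.15, -0.003]
force: [-0.1, 0.4, -0.8]
width: 0.603
gripper_force: 0.0
```

Request:
move_arm(
  motion=[
    {"tx":0,"ty":0,"tz":0,"twist":0},
    {"tx":0,"ty":0,"tz":0,"twist":0},
  ],
)

```text
clock: 11.35
position: [0.5419, 0.2116, 0.1156]
ee_rot: [3.137, -0.15, -0.002]
force: [-0.7, -0.2, 0.6]
width: 0.605
gripper_force: 0.0
```

```bash
python3 - <<'E'
from h import *
goto(.545,.2125,.035,-.097)
im=save("wrist","w4")
for q,z in(("rail_grip",.05),("edge_a",.014),("stud_head",.014),("shelf",0)):
    print(q,[(r["conf"],np.array(r["point"])*[800,600],ray("wrist",r["point"],z)[:2]) for r in arm.place_of("wrist",q)[:2]])
cv2.imwrite("pics/w4b.png",cv2.resize(cv2.cvtColor(im,cv2.COLOR_RGB2BGR),(800,600),interpolation=cv2.INTER_CUBIC))
E
```

```text
t=11.35 tcp [0.5419 0.2116 0.1156] yaw -0.0957 F [-0.6877 -0.1714  0.6172]  | shift [ 0.0031 -0.0012  0.0806] norm 0.081  twist(unit) 0.0008 rad 0.001
rail_grip [(0.58, array([396.24, 316.86]), array([0.5432, 0.216 ]))]
edge_a [(0.61, array([588.16, 188.28]), array([0.5919, 0.1117]))]
stud_head [(0.96, array([626.72, 293.28]), array([0.5333, 0.0908]))]
shelf [(0.92, array([573.92, 285.78]), array([0.5364, 0.115 ]))]
```

View pics/w4b.png

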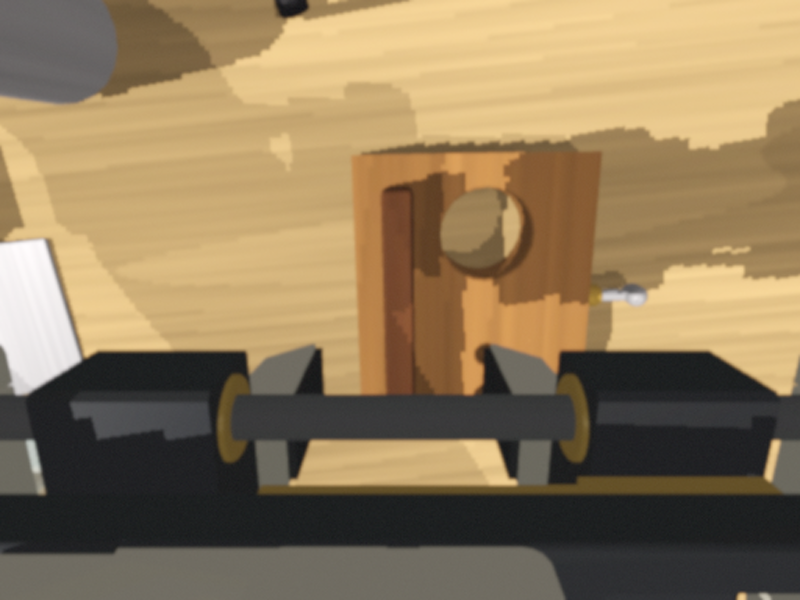

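The wrist view shows the rail at column 397, upright between the fingers (centre 403), and the stud head at (635,295). Descend and grip.

Request:
move_arm(
  motion=[
    {"tx":0.002,"ty":0,"tz":0.04,"twist":0},
    {"tx":0,"ty":0,"tz":0.03,"twist":0},
    {"tx":0,"ty":0,"tz":0.008,"twist":0},
    {"tx":0,"ty":0,"tz":0,"twist":0},
  ],
)

```text
clock: 12.0
position: [0.5438, 0.2117, 0.0374]
ee_rot: [3.137, -0.151, -0.002]
force: [0.2, 1.0, -0.4]
width: 0.599
gripper_force: 0.0
```

Request:
move_arm(
  motion=[
    {"tx":0,"ty":0,"tz":0,"twist":0},
    {"tx":0,"ty":0,"tz":0,"twist":0},
    {"tx":0,"ty":0,"tz":0,"twist":0},
    {"tx":0,"ty":0,"tz":0,"twist":0},
    {"tx":0,"ty":0,"tz":0,"twist":0},
    {"tx":0,"ty":0,"tz":0,"twist":0},
    {"tx":0,"ty":0,"tz":0,"twist":0},
  ],
  gripper=1,
  squeeze=25,
)

```text
clock: 12.7
position: [0.5444, 0.2125, 0.038]
ee_rot: [-3.138, 0.15, -0.001]
force: [0.7, 0.8, 2.4]
width: 0.147
gripper_force: 25.0
```

Request:
move_arm(
  motion=[
    {"tx":0.01,"ty":0,"tz":0,"twist":0},
    {"tx":0.01,"ty":0.005,"tz":0,"twist":0},
    {"tx":0.01,"ty":0.01,"tz":0,"twist":0},
    {"tx":0,"ty":0.015,"tz":0,"twist":0},
    {"tx":0,"ty":0.015,"tz":0,"twist":0},
    {"tx":0,"ty":0.015,"tz":0,"twist":0},
    {"tx":0,"ty":0.015,"tz":0,"twist":0},
    {"tx":0,"ty":0.01,"tz":0,"twist":0},
    {"tx":0,"ty":0.005,"tz":0,"twist":0},
    {"tx":0,"ty":0,"tz":0,"twist":0},
    {"tx":0,"ty":0,"tz":0,"twist":0},
  ],
)

```text
clock: 13.8
position: [0.5653, 0.118, 0.038]
ee_rot: [3.136, -0.152, -0.0]
force: [0.1, -0.7, 6.8]
width: 0.146
gripper_force: 25.0
```

```bash
python3 - <<'E'
from h import *
goto(.5444,.2125,.038,-.101)
im=save("wrist","w5");save("top","top5");save("side","side5")
for c in("wrist","side","top"):
  for q,z in(("mouth",.014),("stud_head",.014),("edge_a",.014),("cam_axis",.03),("rail_grip",.05)):
    print(c,q,[(round(r["conf"],2),np.array(r["point"])*[512,384],ray(c,r["point"],z)[:2]) for r in arm.place_of(c,q)[:2]])
a=cv2.resize(cv2.imread("pics/w5.png")[60:260,230:512],None,fx=2.1,fy=2.1,interpolation=cv2.INTER_CUBIC)
b=cv2.resize(cv2.imread("pics/side5.png")[220:330,180:340],(592,407),interpolation=cv2.INTER_CUBIC)[:180]
a=cv2.resize(cv2.imread("pics/w5.png")[60:260,230:512],(592,420),interpolation=cv2.INTER_CUBIC)
cv2.imwrite("pics/c5.png",np.vstack([a,b]))
E
```

```text
t=13.80 tcp [0.5653 0.118  0.038 ] yaw -0.0972 F [ 0.1437 -0.7181  6.8308]  | shift [-0.03   -0.092  -0.0002] norm 0.097  twist(unit) 0.0024 rad 0.004
wrist mouth [(0.58, array([462.592 , 224.7168]), array([ 0.552 , -0.0065]))]
wrist stud_head [(0.91, array([459.776 , 224.1024]), array([ 0.5526, -0.0048]))]
wrist edge_a [(0.95, array([402.0224, 309.696 ]), array([0.4948, 0.0294])), (0.78, array([429.5168, 126.4128]), array([0.6141, 0.0164]))]
wrist cam_axis []
wrist rail_grip [(0.8, array([257.8944, 253.5168]), array([0.563 , 0.1193]))]
side mouth [(0.91, array([257.1776, 286.5024]), array([ 0.5495, -0.0418]))]
side stud_head [(0.82, array([256.3072, 273.6   ]), array([ 0.5522, -0.012 ]))]
side edge_a [(0.69, array([281.088 , 257.0112]), array([0.6114, 0.0209])), (0.68, array([226.2016, 260.0064]), array([0.4932, 0.03  ]))]
side cam_axis [(0.75, array([255.1808, 301.9008]), array([ 0.5392, -0.0825])), (0.73, array([257.0752, 314.688 ]), array([ 0.5389, -0.1087]))]
side rail_grip []
top mouth [(0.89, array([332.6976, 210.0864]), array([ 0.5506, -0.0397]))]
top stud_head [(0.26, array([330.5984, 208.5888]), array([ 0.5544, -0.0341]))]
top edge_a [(0.55, array([344.7808, 217.8048]), array([ 0.5308, -0.0723]))]
top cam_axis [(0.94, array([345.3952, 214.6176]), array([ 0.5389, -0.0708]))]
top rail_grip [(0.57, array([179.8144, 261.6192]), array([0.4053, 0.3585]))]
```

View pics/c5.png

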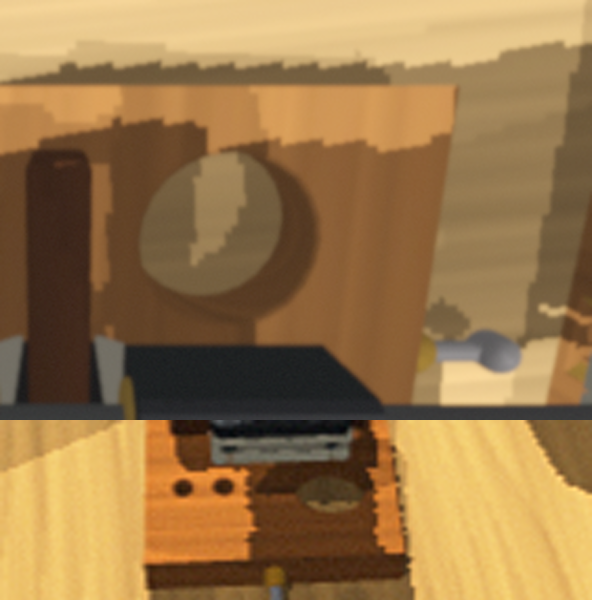

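The view shows the stud straight ahead of the mouth: head at crop (498,352), and the side view agrees laterally to under 1 mm. Feed it in.

Request:
move_arm(
  motion=[
    {"tx":0.0005,"ty":0.008,"tz":-0.0005,"twist":0.0024},
    {"tx":0,"ty":0.01,"tz":0,"twist":0},
    {"tx":0,"ty":0.008,"tz":0,"twist":0},
    {"tx":0,"ty":0.005,"tz":0,"twist":0},
    {"tx":0,"ty":0.005,"tz":0,"twist":0},
    {"tx":0,"ty":0.005,"tz":0,"twist":0},
  ],
)

```text
clock: 15.3
position: [0.5615, 0.0781, 0.038]
ee_rot: [3.137, -0.157, -0.001]
force: [-0.2, 2.1, -0.1]
width: 0.156
gripper_force: 25.0
```

Request:
move_arm(
  motion=[
    {"tx":0,"ty":0.003,"tz":0,"twist":0},
    {"tx":0,"ty":0.003,"tz":0,"twist":0},
    {"tx":0,"ty":0.002,"tz":0,"twist":0},
    {"tx":0,"ty":0,"tz":0,"twist":0},
  ],
)

```text
clock: 15.7
position: [0.5607, 0.07, 0.038]
ee_rot: [3.137, -0.157, -0.001]
force: [1.3, -1.4, -1.2]
width: 0.151
gripper_force: 25.0
```

Request:
move_arm(
  motion=[
    {"tx":0,"ty":0.002,"tz":0,"twist":0},
    {"tx":0,"ty":0.002,"tz":0,"twist":0},
    {"tx":0,"ty":0.002,"tz":0,"twist":0},
    {"tx":0,"ty":0,"tz":0,"twist":0},
  ],
)

```text
clock: 16.1
position: [0.5602, 0.0642, 0.038]
ee_rot: [3.137, -0.158, -0.001]
force: [0.7, -0.7, -3.8]
width: 0.151
gripper_force: 25.0
```

Request:
move_arm(
  motion=[
    {"tx":0,"ty":0.0015,"tz":0,"twist":0},
    {"tx":0,"ty":0.0015,"tz":0,"twist":0},
    {"tx":0,"ty":0,"tz":0,"twist":0},
  ],
)

```text
clock: 16.4
position: [0.5603, 0.063, 0.0384]
ee_rot: [-3.136, 0.156, -0.001]
force: [0.3, 4.6, -3.8]
width: 0.149
gripper_force: 25.0
```

Request:
move_arm(
  motion=[
    {"tx":0,"ty":0.001,"tz":0,"twist":0},
    {"tx":0,"ty":0.001,"tz":0,"twist":0},
    {"tx":0,"ty":0,"tz":0,"twist":0},
  ],
)

```text
clock: 16.7
position: [0.5604, 0.0627, 0.0387]
ee_rot: [-3.134, 0.154, -0.002]
force: [-0.1, 8.4, -3.1]
width: 0.154
gripper_force: 25.0
```

Request:
move_arm(
  motion=[
    {"tx":0,"ty":0.0015,"tz":0,"twist":0},
    {"tx":0,"ty":0.001,"tz":0,"twist":0},
    {"tx":0,"ty":0,"tz":0,"twist":0},
  ],
)

```text
clock: 17.0
position: [0.5606, 0.0625, 0.0392]
ee_rot: [-3.132, 0.152, -0.004]
force: [-0.3, 15.7, -2.0]
width: 0.152
gripper_force: 25.1
```

```bash
python3 - <<'E'
from h import *
s,p,M,a=pose();print(s["clock"],p,a,s["force"])
im=save("wrist","w6");save("side","side6");save("top","top6")
a=cv2.resize(cv2.imread("pics/w6.png")[60:260,260:512],(504,400),interpolation=cv2.INTER_CUBIC)
b=cv2.resize(cv2.imread("pics/side6.png")[250:330,190:320],(325,200),interpolation=cv2.INTER_CUBIC)
b2=cv2.resize(cv2.imread("pics/top6.png")[160:260,290:400],(275,200)[:2],interpolation=cv2.INTER_CUBIC)
cv2.imwrite("pics/c6.png",np.hstack([a,np.vstack([b[:,:275],b2])]))
E
```

```text
17.0 [0.5606 0.0625 0.0392] -0.09677329269276122 [-0.3167 15.7067 -2.0417]
```

View pics/c6.png

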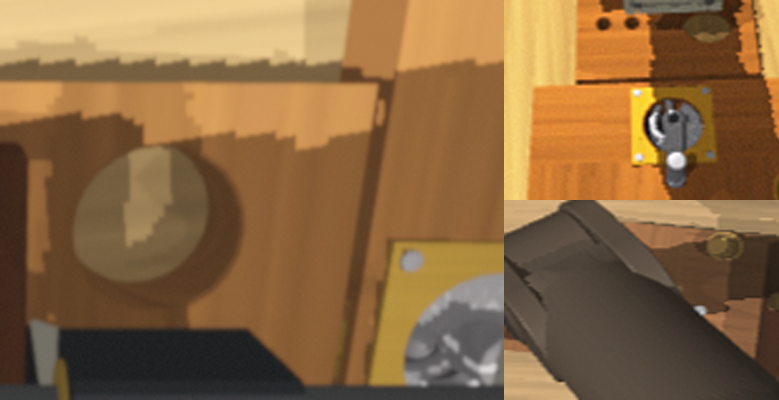

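The views show the shelf against the board with a parallel gap of about 2-3 mm and the head bottomed (15 N, stalled). Release, lift and go back to the post.

Request:
move_arm(
  motion=[
    {"tx":0,"ty":-0.004,"tz":0,"twist":0},
    {"tx":0,"ty":0,"tz":0,"twist":0},
    {"tx":0,"ty":0,"tz":0,"twist":0},
  ],
)

```text
clock: 17.45
position: [0.5604, 0.0629, 0.0385]
ee_rot: [-3.136, 0.155, -0.001]
force: [-0.2, 7.1, -1.9]
width: 0.151
gripper_force: 25.0
```

Request:
move_arm(
  motion=[
    {"tx":0,"ty":0,"tz":0,"twist":0},
    {"tx":0,"ty":0,"tz":0,"twist":0},
    {"tx":0,"ty":0,"tz":0,"twist":0},
    {"tx":0,"ty":0,"tz":0,"twist":0},
    {"tx":0,"ty":0,"tz":-0.04,"twist":0},
    {"tx":0,"ty":0,"tz":-0.04,"twist":0},
    {"tx":0,"ty":0,"tz":-0.03,"twist":0},
    {"tx":0,"ty":0,"tz":0,"twist":0},
    {"tx":0,"ty":0,"tz":0,"twist":0},
  ],
  gripper=0.2,
)

```text
clock: 18.35
position: [0.5604, 0.0609, 0.1488]
ee_rot: [3.137, -0.158, 0.002]
force: [-0.2, -0.7, -0.6]
width: 0.399
gripper_force: 0.0
```

```bash
python3 - <<'E'
from h import *
s,p,M,a=pose();print(p)
n=11;e=post(0);w=np.pi/2+BY
rows([p[:2]+(e-p[:2])*(i+1)/n for i in range(n)],[a+(w-a)*(i+1)/n for i in range(n)])
save("wrist","w7")
for q,z in(("edge_a",.014),("cam_axis",.03),("mouth",.014),("shelf",0)):
    print(q,[(round(r["conf"],2),np.array(r["point"])*[512,384],ray("wrist",r["point"],z)[:2]) for r in arm.place_of("wrist",q)[:2]])
E
```

```text
[0.5604 0.0609 0.1488]
t=18.35 [0.5604 0.0609] yaw -0.100 F [-0.1996 -0.7396 -0.5931]
tx -0.0001 ty 0.0168 twist -0.0909
tx -0.0025 ty 0.0166 twist -0.0909
tx -0.0048 ty 0.0161 twist -0.0909
tx -0.0070 ty 0.0152 twist -0.0909
tx -0.0091 ty 0.0141 twist -0.0909
tx -0.0111 ty 0.0126 twist -0.0909
tx -0.0127 ty 0.0109 twist -0.0909
tx -0.0142 ty 0.0090 twist -0.0909
tx -0.0153 ty 0.0069 twist -0.0909
tx -0.0161 ty 0.0047 twist -0.0909
tx -0.0166 ty 0.0023 twist -0.0909
edge_a [(0.83, array([362.1888, 119.1936]), array([ 0.6072, -0.0376]))]
cam_axis [(0.75, array([401.408 , 181.2096]), array([ 0.5502, -0.0665]))]
mouth [(0.86, array([363.6224, 184.5888]), array([ 0.5459, -0.0378]))]
shelf [(0.93, array([352.2048, 178.7136]), array([ 0.5492, -0.0309]))]
```

Request:
move_arm(
  motion=[
    {"tx":0,"ty":0.0168,"tz":0,"twist":-0.0909},
    {"tx":-0.0025,"ty":0.0166,"tz":0,"twist":-0.0909},
    {"tx":-0.0048,"ty":0.0161,"tz":0,"twist":-0.0909},
    {"tx":-0.007,"ty":0.0152,"tz":0,"twist":-0.0909},
    {"tx":-0.0091,"ty":0.0141,"tz":0,"twist":-0.0909},
    {"tx":-0.0111,"ty":0.0126,"tz":0,"twist":-0.0909},
    {"tx":-0.0127,"ty":0.0109,"tz":0,"twist":-0.0909},
    {"tx":-0.0142,"ty":0.009,"tz":0,"twist":-0.0909},
    {"tx":-0.0153,"ty":0.0069,"tz":0,"twist":-0.0909},
    {"tx":-0.0161,"ty":0.0047,"tz":0,"twist":-0.0909},
    {"tx":-0.0166,"ty":0.0023,"tz":0,"twist":-0.0909},
    {"tx":0,"ty":0,"tz":0,"twist":0},
  ],
)

```text
clock: 19.8
position: [0.54, -0.1251, 0.1469]
ee_rot: [-2.33, -2.106, 0.003]
force: [0.9, -0.1, -0.7]
width: 0.403
gripper_force: 0.0
```

```bash
python3 - <<'E'
from h import *
e=post(0);goto(e[0],e[1],.046,np.pi/2+BY)
save("wrist","w8")
for q,z in(("post",.05),("cam_axis",.03),("stud_head",.014)):
    print(q,[(round(r["conf"],2),np.array(r["point"])*[512,384],ray("wrist",r["point"],z)[:2]) for r in arm.place_of("wrist",q)[:2]])
E
```

```text
t=19.80 tcp [ 0.54   -0.1251  0.1469] yaw 1.4698 F [ 0.9438 -0.0635 -0.6896]  | shift [0.0025 0.001  0.1009] norm 0.101  twist(unit) -0.0000 rad -0.000
post [(0.81, array([259.584 , 187.8144]), array([ 0.543 , -0.1181])), (0.66, array([257.28 ,  76.992]), array([ 0.5503, -0.0306]))]
cam_axis [(0.66, array([262.7072, 130.7136]), array([ 0.5507, -0.0723])), (0.54, array([184.576 ,  79.4112]), array([ 0.4905, -0.024 ]))]
stud_head [(0.71, array([253.5936, 113.3184]), array([ 0.5443, -0.0572]))]
```

Request:
move_arm(
  motion=[
    {"tx":0.002,"ty":0.0015,"tz":0.05,"twist":0},
    {"tx":0,"ty":0,"tz":0.04,"twist":0},
    {"tx":0,"ty":0,"tz":0.01,"twist":0},
    {"tx":0,"ty":0,"tz":0,"twist":0},
  ],
)

```text
clock: 20.4
position: [0.5419, -0.1192, 0.0475]
ee_rot: [-2.328, -2.107, 0.002]
force: [-0.7, 0.1, 0.7]
width: 0.4
gripper_force: 0.0
```

Request:
move_arm(
  motion=[
    {"tx":0,"ty":0,"tz":0,"twist":0},
    {"tx":0,"ty":0,"tz":0,"twist":0},
    {"tx":0,"ty":0,"tz":0,"twist":0},
  ],
  gripper=0.63,
)

```text
clock: 20.7
position: [0.5436, -0.1204, 0.0499]
ee_rot: [2.329, 2.106, 0.002]
force: [0.1, -0.1, 0.3]
width: 0.205
gripper_force: 0.0
```

```bash
python3 - <<'E'
from h import *
t=np.arange(.05,2.01,.1)
rows([post(x) for x in t],[np.pi/2+BY-(x/2 if x<.8 else x-.4) for x in t])
E
```

```text
t=20.70 [ 0.5436 -0.1204] yaw 1.470 F [ 0.0799 -0.0951  0.2821]
tx -0.0025 ty -0.0046 twist 0.0163
tx 0.0003 ty -0.0046 twist 0.0318
tx 0.0006 ty -0.0046 twist 0.0318
tx 0.0008 ty -0.0045 twist 0.0318
tx 0.0010 ty -0.0045 twist 0.0318
tx 0.0012 ty -0.0044 twist 0.0318
tx 0.0015 ty -0.0044 twist 0.0318
tx 0.0017 ty -0.0043 twist 0.0318
tx 0.0019 ty -0.0042 twist 0.0477
tx 0.0020 ty -0.0041 twist 0.0637
tx 0.0020 ty -0.0041 twist 0.0637
tx 0.0020 ty -0.0041 twist 0.0637
tx 0.0020 ty -0.0041 twist 0.0637
tx 0.0020 ty -0.0041 twist 0.0637
tx 0.0020 ty -0.0041 twist 0.0637
tx 0.0020 ty -0.0041 twist 0.0637
tx 0.0020 ty -0.0041 twist 0.0637
tx 0.0020 ty -0.0041 twist 0.0637
tx 0.0020 ty -0.0041 twist 0.0637
tx 0.0020 ty -0.0041 twist 0.0637
```

Request:
move_arm(
  motion=[
    {"tx":-0.0025,"ty":-0.0046,"tz":0,"twist":0.0163},
    {"tx":0.0003,"ty":-0.0046,"tz":0,"twist":0.0318},
    {"tx":0.0006,"ty":-0.0046,"tz":0,"twist":0.0318},
    {"tx":0.0008,"ty":-0.0045,"tz":0,"twist":0.0318},
    {"tx":0.001,"ty":-0.0045,"tz":0,"twist":0.0318},
    {"tx":0,"ty":0,"tz":0,"twist":0},
  ],
)

```text
clock: 21.3
position: [0.5201, -0.1164, 0.0488]
ee_rot: [2.553, 1.829, -0.0]
force: [0.3, 0.0, -0.1]
width: 0.187
gripper_force: 0.0
```

Request:
move_arm(
  motion=[
    {"tx":0.0012,"ty":-0.0044,"tz":0,"twist":0.0318},
    {"tx":0,"ty":0,"tz":0,"twist":0},
  ],
)

```text
clock: 21.5
position: [0.5166, -0.1138, 0.0486]
ee_rot: [2.597, 1.767, -0.0]
force: [-1.0, -0.2, -0.3]
width: 0.185
gripper_force: 0.0
```

Request:
move_arm(
  motion=[
    {"tx":0.0015,"ty":-0.0044,"tz":0,"twist":0.0318},
    {"tx":0,"ty":0,"tz":0,"twist":0},
  ],
)

```text
clock: 21.7
position: [0.5131, -0.1106, 0.0485]
ee_rot: [2.639, 1.703, -0.0]
force: [0.2, 0.2, -0.1]
width: 0.185
gripper_force: 0.0
```

Request:
move_arm(
  motion=[
    {"tx":0.0017,"ty":-0.0043,"tz":0,"twist":0.0318},
    {"tx":0,"ty":0,"tz":0,"twist":0},
  ],
)

```text
clock: 21.9
position: [0.5099, -0.1072, 0.0484]
ee_rot: [2.681, 1.638, -0.0]
force: [-0.3, 0.3, 1.0]
width: 0.186
gripper_force: 0.0
```

Request:
move_arm(
  motion=[
    {"tx":0.0019,"ty":-0.0042,"tz":0,"twist":0.0477},
    {"tx":0,"ty":0,"tz":0,"twist":0},
  ],
)

```text
clock: 22.1
position: [0.5071, -0.1035, 0.0483]
ee_rot: [-2.74, -1.537, 0.0]
force: [0.0, -0.1, 0.3]
width: 0.183
gripper_force: 0.0
```

Request:
move_arm(
  motion=[
    {"tx":0.002,"ty":-0.0041,"tz":0,"twist":0.0637},
    {"tx":0,"ty":0,"tz":0,"twist":0},
  ],
)

```text
clock: 22.3
position: [0.5046, -0.0996, 0.0483]
ee_rot: [2.813, 1.398, -0.0]
force: [-0.4, -0.6, 0.9]
width: 0.184
gripper_force: 0.0
```

```bash
python3 - <<'E'
from h import *
s,p,M,a=pose();print(s["clock"],p,a,s["force"],s["width"],s["gripper_force"])
save("wrist","w9");save("side","s9")
for c in("wrist","side"):
  for q,z in(("post",.05),("cam_axis",.03),("edge_a",.014)):
    print(q,[(round(r["conf"],2),np.array(r["point"])*[512,384],ray(c,r["point"],z)[:2]) for r in arm.place_of(c,q)[:2]])
E
```

```text
22.3 [ 0.5046 -0.0996  0.0483] 0.9226346938733214 [-0.3914 -0.6001  0.8596] 0.18382536638877972 0.0
post [(0.76, array([262.4   , 241.3824]), array([ 0.5067, -0.1009]))]
cam_axis [(0.74, array([288.4096, 149.9904]), array([ 0.5464, -0.0728]))]
edge_a [(0.79, array([172.1856, 145.3056]), array([ 0.4916, -0.0305])), (0.56, array([346.2144,  26.688 ]), array([ 0.6117, -0.0393]))]
post []
cam_axis [(0.52, array([254.9248, 301.7088]), array([ 0.5388, -0.0821]))]
edge_a [(0.88, array([285.9008, 282.0864]), array([ 0.6095, -0.0403])), (0.58, array([257.1776, 302.784 ]), array([ 0.5442, -0.0771]))]
```

Request:
move_arm(
  motion=[
    {"tx":0.002,"ty":-0.0041,"tz":0,"twist":0.0637},
    {"tx":0,"ty":0,"tz":0,"twist":0},
  ],
)

```text
clock: 22.9
position: [0.5026, -0.0957, 0.0483]
ee_rot: [2.881, 1.251, -0.0]
force: [-0.6, 0.4, -0.3]
width: 0.186
gripper_force: 0.0
```

Request:
move_arm(
  motion=[
    {"tx":0.002,"ty":-0.0041,"tz":0,"twist":0.0637},
    {"tx":0,"ty":0,"tz":0,"twist":0},
  ],
)

```text
clock: 23.1
position: [0.501, -0.0915, 0.0484]
ee_rot: [2.939, 1.109, -0.0]
force: [1.0, -0.0, -0.3]
width: 0.184
gripper_force: 0.3
```

Request:
move_arm(
  motion=[
    {"tx":0.002,"ty":-0.0041,"tz":0,"twist":0.0637},
    {"tx":0,"ty":0,"tz":0,"twist":0},
  ],
)

```text
clock: 23.3
position: [0.4997, -0.0871, 0.0483]
ee_rot: [2.99, 0.963, -0.0]
force: [-0.4, -0.9, -0.4]
width: 0.182
gripper_force: 0.4
```

```bash
python3 - <<'E'
from h import *
s,p,M,a=pose();print(s["clock"],p,a,s["force"],s["width"],s["gripper_force"])
save("wrist","w10")
a=cv2.imread("pics/w8.png")[20:220,120:400];b=cv2.imread("pics/w10.png")[20:260,100:420]
cv2.imwrite("pics/c10.png",np.vstack([cv2.resize(a,(400,286),interpolation=cv2.INTER_CUBIC),cv2.resize(b,(400,300),interpolation=cv2.INTER_CUBIC)]))
E
```

```text
23.3 [ 0.4997 -0.0871  0.0483] 0.6229865573294849 [-0.3584 -0.8532 -0.4374] 0.18238339405670145 0.43177387677133083
```

View pics/c10.png

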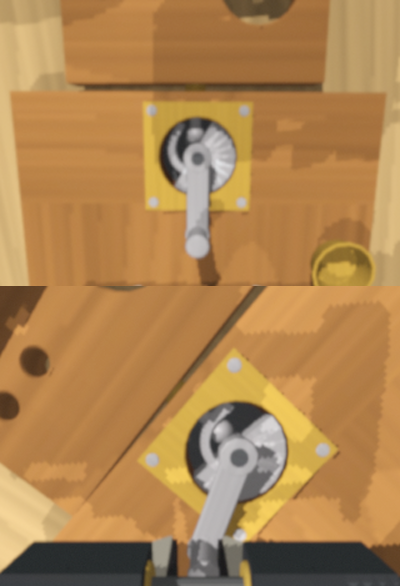

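The upper view (before turning) shows the stud head in the open cam, with a joint gap of about 4 mm. In the lower view (now) the lever is at about 1.2 rad, the flange arc lies behind the head, and the joint is still a little open. Continue.

Request:
move_arm(
  motion=[
    {"tx":0.002,"ty":-0.0041,"tz":0,"twist":0.0637},
    {"tx":0,"ty":0,"tz":0,"twist":0},
  ],
)

```text
clock: 23.55
position: [0.4989, -0.0826, 0.0483]
ee_rot: [3.035, 0.812, -0.001]
force: [0.0, -0.8, -0.1]
width: 0.182
gripper_force: 0.6
```

Request:
move_arm(
  motion=[
    {"tx":0.002,"ty":-0.0041,"tz":0,"twist":0.0637},
    {"tx":0,"ty":0,"tz":0,"twist":0},
  ],
)

```text
clock: 23.75
position: [0.4985, -0.078, 0.0482]
ee_rot: [3.071, 0.661, -0.001]
force: [-0.1, -0.6, 0.6]
width: 0.182
gripper_force: 0.6
```

```bash
cat >> h.py <<'E'
def status():
    s,p,M,a=pose();d=p[:2]-LOCK;th=(-np.pi/2+BY-np.arctan2(d[1],d[0]))%(2*np.pi);f=-np.pi/2+BY-th
    t=np.array([np.sin(f),-np.cos(f)])
    print("t=%.2f"%s["clock"],p,"yaw %.3f th_tcp %.3f r %.4f resist %.2f"%(a,th,np.linalg.norm(d),-t@s["force"][:2]),s["force"],"w %.1f"%(s["width"]*92),s["gripper_force"])
    return th,a
E
python3 - <<'E'
from h import *
th,a=status()
t=th+.1*np.arange(1,6);rows([post(x) for x in t],[np.pi/2+BY-(x-.4) for x in t])
E
```

```text
t=23.75 [ 0.4985 -0.078   0.0482] yaw 0.424 th_tcp 1.448 r 0.0472 resist 0.57 [-0.0513 -0.5763  0.5729] w 16.7 0.5718272924423218
t=23.75 [ 0.4985 -0.078 ] yaw 0.424 F [-0.0513 -0.5763  0.5729]
tx 0.0031 ty -0.0037 twist 0.0648
tx 0.0020 ty -0.0041 twist 0.0637
tx 0.0020 ty -0.0041 twist 0.0637
tx 0.0020 ty -0.0041 twist 0.0637
tx 0.0020 ty -0.0041 twist 0.0637
```

Request:
move_arm(
  motion=[
    {"tx":0.0025,"ty":-0.004,"tz":0,"twist":0.0637},
    {"tx":0,"ty":0,"tz":0,"twist":0},
  ],
)

```text
clock: 23.95
position: [0.4989, -0.0735, 0.0481]
ee_rot: [3.1, 0.507, -0.002]
force: [-0.6, -1.4, -1.1]
width: 0.185
gripper_force: 0.6
```

Request:
move_arm(
  motion=[
    {"tx":0.002,"ty":-0.0041,"tz":0,"twist":0.0637},
    {"tx":0,"ty":0,"tz":0,"twist":0},
  ],
)

```text
clock: 24.15
position: [0.4995, -0.0689, 0.0481]
ee_rot: [3.122, 0.352, -0.001]
force: [-1.1, -1.5, 0.8]
width: 0.189
gripper_force: 0.7
```

```bash
python3 - <<'E'
from h import *
status();im=save("wrist","w11")
# darkness profile across the joint, at several stations along the edge (box frame), z=.028
for n in ("w11",):
    g=cv2.cvtColor(im,cv2.COLOR_RGB2GRAY)
    m=LOCK+.040*np.array([-np.sin(BY),np.cos(BY)])
    for x in(-60,-45,-30,-15,15,30,45,60):
        v=[]
        for y in range(-6,11):
            P=np.r_[m+(x*np.array([np.cos(BY),np.sin(BY)])+y*np.array([-np.sin(BY),np.cos(BY)]))/1000,.028]
            u=proj("wrist",P)
            v.append(int(cv2.getRectSubPix(g,(1,1),(float(u[0]),float(u[1])))[0,0]) if 0<u[0]<511 and 0<u[1]<383 else -1)
        print(x,v)
E
```

```text
t=24.15 [ 0.4995 -0.0689  0.0481] yaw 0.225 th_tcp 1.643 r 0.0469 resist 1.67 [-1.1087 -1.5001  0.8054] w 17.4 0.7106287032365799
-60 [39, 38, 39, 38, 38, 40, 38, 38, 41, 46, 58, 71, 93, 114, 131, 148, 156]
-45 [160, 160, 161, 163, 163, 157, 144, 152, 152, 150, 148, 149, 149, 150, 150, 149, 148]
-30 [177, 163, 162, 164, 163, 153, 131, 141, 145, 148, 149, 150, 151, 151, 151, 151, 149]
-15 [173, 154, 156, 159, 159, 149, 125, 139, 146, 148, 150, 150, 150, 152, 151, 152, 151]
15 [173, 152, 156, 157, 157, 147, 110, 134, 148, 150, 150, 152, 151, 152, 151, 152, 151]
30 [175, 161, 162, 164, 166, 156, 108, 131, 149, 151, 152, 162, 172, 173, 173, 173, 173]
45 [183, 182, 184, 187, 188, 175, 116, 141, 169, 172, 173, 174, 174, 173, 175, 174, 174]
60 [185, 183, 185, 187, 188, 175, 106, 129, 168, 172, 174, 174, 174, 175, 175, 175, 175]
```

The joint profile shows the gap is down to about 1 mm, so the cam is drawing the shelf in. Continue in smaller steps.

Request:
move_arm(
  motion=[
    {"tx":0.001,"ty":-0.0021,"tz":0,"twist":0.032},
    {"tx":0,"ty":0,"tz":0,"twist":0},
    {"tx":0,"ty":0,"tz":0,"twist":0},
  ],
)

```text
clock: 24.5
position: [0.5001, -0.0668, 0.0481]
ee_rot: [3.13, 0.273, -0.001]
force: [-1.3, -2.7, 0.2]
width: 0.187
gripper_force: 1.4
```

Request:
move_arm(
  motion=[
    {"tx":0.001,"ty":-0.0021,"tz":0,"twist":0.032},
    {"tx":0,"ty":0,"tz":0,"twist":0},
    {"tx":0,"ty":0,"tz":0,"twist":0},
  ],
)

```text
clock: 24.8
position: [0.5007, -0.0646, 0.0481]
ee_rot: [3.136, 0.192, -0.001]
force: [-1.9, -3.6, 0.2]
width: 0.186
gripper_force: 1.6
```

Request:
move_arm(
  motion=[
    {"tx":0.001,"ty":-0.0021,"tz":0,"twist":0.032},
    {"tx":0,"ty":0,"tz":0,"twist":0},
    {"tx":0,"ty":0,"tz":0,"twist":0},
  ],
)

```text
clock: 25.1
position: [0.5014, -0.0625, 0.0481]
ee_rot: [3.139, 0.112, -0.001]
force: [-3.4, -3.9, -0.4]
width: 0.185
gripper_force: 1.9
```

```bash
python3 -c "
from h import *
status()"
```

```text
t=25.10 [ 0.5014 -0.0625  0.0481] yaw 0.071 th_tcp 1.786 r 0.0467 resist 4.74 [-3.3656 -3.8807 -0.418 ] w 17.0 1.9489824771881104
```

Request:
move_arm(
  motion=[
    {"tx":0.001,"ty":-0.0021,"tz":0,"twist":0.032},
    {"tx":0,"ty":0,"tz":0,"twist":0},
    {"tx":0,"ty":0,"tz":0,"twist":0},
  ],
)

```text
clock: 25.4
position: [0.502, -0.0606, 0.0481]
ee_rot: [3.141, 0.032, -0.002]
force: [-4.1, -5.3, 0.1]
width: 0.184
gripper_force: 2.5
```

Request:
move_arm(
  motion=[
    {"tx":0.001,"ty":-0.0021,"tz":0,"twist":0.032},
    {"tx":0,"ty":0,"tz":0,"twist":0},
    {"tx":0,"ty":0,"tz":0,"twist":0},
  ],
)

```text
clock: 25.7
position: [0.5028, -0.0585, 0.0481]
ee_rot: [3.14, -0.047, -0.002]
force: [-2.9, -5.7, 0.6]
width: 0.187
gripper_force: 2.7
```

```bash
python3 -c "
from h import *
status()"
```

```text
t=25.70 [ 0.5028 -0.0585  0.0481] yaw -0.030 th_tcp 1.876 r 0.0467 resist 6.40 [-2.9273 -5.7045  0.6012] w 17.2 2.6739171892404556
```

Request:
move_arm(
  motion=[
    {"tx":0.001,"ty":-0.0021,"tz":0,"twist":0.02},
    {"tx":0,"ty":0,"tz":0,"twist":0},
    {"tx":0,"ty":0,"tz":0,"twist":0},
  ],
)

```text
clock: 26.0
position: [0.5036, -0.0567, 0.048]
ee_rot: [3.139, -0.096, -0.003]
force: [-4.3, -6.0, 3.0]
width: 0.183
gripper_force: 3.1
```

```bash
cat >> h.py <<'E'
def joint(im):
    g=cv2.cvtColor(im,cv2.COLOR_RGB2GRAY);m=LOCK+.040*np.array([-np.sin(BY),np.cos(BY)])
    for x in(-45,-30,-15,15,30,45,60,70):
        v=[]
        for y in range(-4,7):
            P=np.r_[m+(x*np.array([np.cos(BY),np.sin(BY)])+y*np.array([-np.sin(BY),np.cos(BY)]))/1000,.028]
            u=proj("wrist",P)
            v.append(int(cv2.getRectSubPix(g,(1,1),(float(u[0]),float(u[1])))[0,0]) if 0<u[0]<511 and 0<u[1]<383 else -1)
        print(x,v)
E
python3 -c "
from h import *
status();joint(save('wrist','w12'))"
```

```text
t=26.00 [ 0.5036 -0.0567  0.048 ] yaw -0.061 th_tcp 1.918 r 0.0468 resist 7.27 [-4.269  -6.0097  3.0288] w 16.8 3.086712509393692
-45 [134, 135, 132, 101, 59, 53, 53, 54, 56, 57, 59]
-30 [174, 176, 174, 164, 156, 157, 159, 160, 161, 163, 163]
-15 [170, 171, 170, 162, 155, 158, 160, 161, 162, 163, 163]
15 [168, 169, 168, 157, 153, 159, 162, 164, 163, 163, 163]
30 [197, 200, 200, 184, 178, 183, 184, 184, 185, 185, 186]
45 [198, 200, 200, 187, 178, 184, 185, 186, 185, 186, 186]
60 [197, 199, 199, 182, 177, 183, 185, 186, 187, 187, 188]
70 [198, 199, 198, 176, 181, 185, 186, 187, 187, 187, 187]
```

The gap is closed all along the edge. Two more small steps should bring it to 8-10 N.

Request:
move_arm(
  motion=[
    {"tx":0.0008,"ty":-0.002,"tz":0,"twist":0.01},
    {"tx":0,"ty":0,"tz":0,"twist":0},
    {"tx":0,"ty":0,"tz":0,"twist":0},
  ],
)

```text
clock: 26.35
position: [0.5042, -0.0548, 0.048]
ee_rot: [3.138, -0.121, -0.004]
force: [-5.2, -6.3, 2.2]
width: 0.185
gripper_force: 3.1
```

```bash
python3 -c "
from h import *
status()"
```

```text
t=26.35 [ 0.5042 -0.0548  0.048 ] yaw -0.077 th_tcp 1.961 r 0.0470 resist 8.02 [-5.1656 -6.3347  2.2062] w 17.0 3.0883707851171494
```

Request:
move_arm(
  motion=[
    {"tx":0.0005,"ty":-0.0017,"tz":0,"twist":0.01},
    {"tx":0,"ty":0,"tz":0,"twist":0},
    {"tx":0,"ty":0,"tz":0,"twist":0},
  ],
)

```text
clock: 26.65
position: [0.5047, -0.0537, 0.048]
ee_rot: [3.136, -0.146, -0.004]
force: [-5.5, -7.3, 3.5]
width: 0.181
gripper_force: 4.2
```

```bash
python3 -c "
from h import *
status()"
```

```text
t=26.65 [ 0.5047 -0.0537  0.048 ] yaw -0.093 th_tcp 1.986 r 0.0471 resist 9.03 [-5.4701 -7.2813  3.4651] w 16.6 4.150907546281815
```

Request:
move_arm(
  motion=[
    {"tx":0,"ty":0.003,"tz":0,"twist":0},
    {"tx":0,"ty":0,"tz":0,"twist":0},
    {"tx":0,"ty":0,"tz":0,"twist":0},
    {"tx":0,"ty":0,"tz":0,"twist":0},
    {"tx":0,"ty":0,"tz":-0.02,"twist":0},
    {"tx":0,"ty":0,"tz":-0.04,"twist":0},
    {"tx":0,"ty":0,"tz":-0.05,"twist":0},
    {"tx":0,"ty":0,"tz":-0.04,"twist":0},
    {"tx":0,"ty":0,"tz":0,"twist":0},
    {"tx":0,"ty":0,"tz":0,"twist":0},
  ],
  gripper=0.2,
)

```text
clock: 27.65
position: [0.5067, -0.0549, 0.1992]
ee_rot: [3.138, -0.147, 0.004]
force: [-0.5, 1.0, -0.5]
width: 0.399
gripper_force: 0.0
```

```bash
python3 - <<'E'
from h import *
status();joint(save("wrist","w13"));save("side","s13")
for c in("wrist","side"):
  for q,z in(("post",.05),("edge_a",.014)): print(c,q,[(round(r["conf"],2),ray(c,r["point"],z)[:2]) for r in arm.place_of(c,q)[:2]])
E
```

```text
t=27.65 [ 0.5067 -0.0549  0.1992] yaw -0.094 th_tcp 1.985 r 0.0449 resist -0.66 [-0.5066  1.0445 -0.5208] w 36.7 0.0
-45 [175, 177, 178, 175, 170, 166, 163, 163, 163, 163, 163]
-30 [168, 174, 173, 168, 162, 160, 160, 160, 163, 163, 162]
-15 [172, 171, 170, 166, 161, 160, 161, 162, 163, 163, 163]
15 [160, 154, 146, 141, 140, 139, 140, 141, 142, 142, 142]
30 [168, 162, 155, 147, 141, 140, 141, 142, 142, 143, 143]
45 [175, 171, 160, 148, 142, 141, 142, 142, 144, 143, 143]
60 [175, 170, 159, 148, 142, 141, 143, 143, 142, 145, 143]
70 [175, 174, 167, 153, 144, 142, 142, 143, 144, 143, 143]
wrist post [(0.71, array([ 0.4988, -0.0564]))]
wrist edge_a [(0.84, array([ 0.4868, -0.0317])), (0.58, array([ 0.6076, -0.0461]))]
side post [(0.64, array([ 0.5052, -0.0565]))]
side edge_a [(0.96, array([ 0.6068, -0.0452])), (0.58, array([ 0.4949, -0.0289]))]
```

The cam stayed at about 1.9 rad, the joint is closed along its length, and the robot is clear. Handing in.

```bash
python3 -c "
from cell import arm
print(arm.sign_off())"
```

```text
the job is handed in; nothing more can be done
None
```

The shelf is fitted: the cam is at about 1.9 rad, tightened to about 9 N at the post, with no visible gap at the joint and the robot clear. The job is handed in, but the hand-in gave no verdict.

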